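# Set the analyser ring of the polarising viewer and light the lamp

## Task

On the polarising slide viewer, push the ring's lever round by its upright post until its needle points at the pointed cone stud on the scale (not at the flat disc stud), and leave it there; then press the lamp button fully down and let it go. Push and press with the closed fingertips or the outside of a finger: never take the lever post between the fingers, and leave the jar, the paperweight and the eraser beside the viewer where they are.

Things in the scene. Friction and masses are not known exactly. Their poses are not given: they have to be found in the camera images.
- viewer: The polarising viewer: a fixed grey light box, 250 x 270 mm, flat deck 45 mm above the table, standing turned up to 20 degrees either way. Origin on the table under the ring's axis; x points away from the robot when it is not turned, z up.
- ring_centre (a point): Axis of the rotating ring at the height of the deck, 45 mm above the table. The ring is black, 124 mm in outer diameter, its top 71 mm above the table, and turns about the vertical through this point. It carries the lever, its upright post and the needle.
- scale: Pale scale arc with dark tick marks fixed on the deck on the robot's side of the ring, 26 mm wide, 3 mm thick, middle line 118 mm from the ring's axis; origin on the ring's axis, -x to the arc's middle. On it stand two brass studs of 18 mm diameter, a cone 20 mm high and a flat disc 5 mm high, one on either side of where the lever starts; which is on which side changes.
- analyser (a joint): Angle of the ring (rad), from -1.25 to 1.25 at its stops. At 0 the lever points along the viewer's -x (towards the robot); it grows counter-clockwise seen from above. The lever turns freely with light friction (about 1.5 N at the post), has no spring and stays where it is left. It starts between -0.2 and 0.2.
- lever_post_top (a point): Centre of the top face of the upright steel post on the lever, 110 mm above the table. The post is a round pin of 14 mm diameter, 78 mm from the ring's axis, free from 71 mm to 110 mm above the table; it is what is pushed. Only the flat lever arm, 12 mm wide, its top 71 mm above the table, is below it.
- needle_aim (a point): Point on the line of the lever's needle, prolonged to the circle of the studs: 118 mm from the ring's axis, in the direction of the post (the needle itself, a thin steel bar, ends 104 mm from the axis). It turns with the ring; 49 mm above the table.
- cone_tip (a point): Tip of the cone stud (brass, 18 mm in diameter, 20 mm high, fixed on the scale 118 mm from the ring's axis), 68 mm above the table: the mark to set. It lies 0.4 to 0.85 rad to either side of the middle of the scale.
- lamp_button_top (a point): Centre of the top of the lamp push button at the far right corner of the viewer's deck: a steel disc of 28 mm diameter in a low black housing. It is pressed straight down, 6 mm of travel on a spring, about 5 N when fully down, and springs back.
- lamp_button (a joint): Travel of the lamp button (m): 0 released, 0.006 fully down; it counts as pressed beyond 0.0045.
- jar: Loose white paste jar with a black lid, 56 mm in diameter, 55 mm high, standing to the right of the viewer; origin at the centre of its underside. Leave alone.
- weight: Loose black paperweight with a wooden knob, 46 x 76 x 49 mm, to the left of the viewer; origin at the centre of its underside. Leave alone.
- eraser: Loose eraser in a blue sleeve, 23 x 62 x 13 mm, lying behind the viewer; origin at the centre of its underside. Leave alone.

How it is judged (in metres and radians):
On the way, in this order (a step that is already met when the one before it is completed fails the run):
1. the needle points at the cone stud (horizontal distance between needle_aim and cone_tip below 0.008 m and velocity of joint analyser between -0.05 and 0.05 rad/s), for 0.2 s.
2. the lamp button is pressed fully down (value of joint lamp_button above 0.0045 m), for 0.05 s.
At the end, for the whole second after the job is handed in: The needle's line passes within 8 mm (about 4 degrees) of the cone stud's axis and the ring is at rest; the button has been pressed after that and is up again; jar, paperweight and eraser are within 15 mm of where they stood (all of step 1 and value of joint lamp_button below 0.0015 m and distance of each of jar, weight, eraser from where it was at the start of the episode below 0.015 m); the robot touches nothing.
It fails at once if the lever post is taken between the fingers (horizontal distance between the grasp point and lever_post_top below 0.007 m and z of the grasp point in the frame of lever_post_top below 0.012 m).
It fails at once if the jar is lifted or moved more than 15 mm (distance of jar from where it was at the start of the episode above 0.015 m).
It fails at once if the weight is lifted or moved more than 15 mm (distance of weight from where it was at the start of the episode above 0.015 m).
It fails at once if the eraser is lifted or moved more than 15 mm (distance of eraser from where it was at the start of the episode above 0.015 m).
It also fails if it takes over 43 s, if anything falls off the work surface, if the arm or the gripper's body presses on something with over 40 N, if the wrist force passes 120 N, or if a joint passes its speed limit or range.

## Robot

A 7-joint arm with a two-finger parallel gripper is mounted at the origin on the work surface; the furniture and walls round the work are solid. World frame = base frame: x ahead of the robot, y to its left, z up, the work surface at z = 0. Lengths are in mm, angles in degrees, forces in N, time in s.
With the tool pointing down it reaches from about 400 to 850 mm from the base axis. Payload 4.4 kg.
Tool frame: the origin (TCP) lies midway between the tips of the shut fingers; the grasp point (between the pads) lies 19 mm behind it (grip_depth is the distance from the TCP to the grasp point, in mm); z points along the fingers, y is the line along which they close (so a half turn about z gives the same grasp; the last joint's range is limited). The gripper opens to 94 mm and grips with 3 to 60 N. Pads are 16 mm wide; open, the fingers measure 119 mm over their backs; the gripper's body (75 mm by 177 mm) begins 78 mm behind the grasp point.
Start: joints at [-70.921, 36.005, 2.206, 86.941, -1.547, 57.084, -1.146], TCP at [252.381, 599.018, 205.478] pointing down, gripper open.
Joint ranges: [-175.42, 175.42], [-21.48, 121.26], [-71.46, 75.88], [10.55, 141.38], [-63.04, 243.04], [13.31, 113.54], [-168.57, 168.57]. Speed limits (degrees/s): [147.25, 147.25, 180, 180, 180, 180, 180].

## Interface

Orientations are given as a 3x3 rotation matrix whose columns are the frame's x, y, z axes.
In Python, from rig import get_obs, capture, finish_job, grip_depth gives the robot as it stands. The module is installed in compiled form; this text tells all that it offers.
- The arm moves only by the shell command python3 -m creep 'ROWS' [FORCE]. ROWS is JSON, a list of rows, each a list of 7 numbers: the turn, a rotation vector about the tool's x, y, z in degrees, then the shift along the tool's x, y, z in m, then the closure, from -1 (fully open) to 1 (shut). In form: [[ax, ay, az, tx, ty, tz, gripper], ...]. A call has 1 to 20 rows; each row shifts and turns the commanded pose from where the row before left it, along the tool's axes as they then stand; what a row does not reach is not made up. A row lasts 1/8 s, in which the tool goes at most 62.5 mm and 10.7 degrees, less where a joint would pass 70% of its speed; a pose out of reach is approached as far as the arm can. A call with a gripper value outside its range is refused whole. The fingers move at their own pace and stop on an object; FORCE is the grip in N (left out, the last holds). Time passes only in rows, so rows that do not move let the fingers close. It gives the time, the measured TCP pose, the force, the opening and the grip force at its end, in the units of the state.
- get_obs(): the state, without advancing time (a new reading comes with each control period).
- capture(name): name is "scene" or "top"; returns a dict with "frame" (384x512x3 uint8, blue, green, red), "camera_matrix" (3x3 intrinsics, pixels), "rvec" (rotation vector, rad) and "tvec" (3), from world to camera coordinates, as OpenCV has them. Camera axes: x right, y down, z forward; pixel columns grow to the right and rows downward; lengths in mm; the calibration is good to about 2 mm. A picture is of the moment at which its call begins. There is no depth.
- finish_job(): hands the job in; it is judged then, once.
The state is a dict: "clock": time; "qpos": joint angles; "qd": joint speeds; "effort": joint torques, N m; "eef_pos": TCP position; "tcp_rot": TCP orientation; "ft_force": force on the tool from outside, world axes, zero at the start; "wrist_torque": the same for the moment, N m; "grip_width": finger opening in mm; "grasp_force": force on a finger pad.
Only numpy, scipy, OpenCV 4.12 (cv2) and the standard library are available. Lean on these libraries where they do the work, as an engineer would, in place of code of your own. Each camera call takes 0.05 s, during which the arm holds its last target. There are 200 camera calls.

## Working session

There is one attempt and no reset: what is moved stays moved. The work goes in short steps, Python scripts to look and compute and a shell command to move; the robot and the scene stay as the last step left them, time stands still between calls to the robot, and variables do not carry over. Pictures are saved under pics/ and viewed, at most 10 in all, crops included, and the job is handed in when it is done.

```bash
mkdir -p pics; cat > h.py <<'E'
import numpy as np, cv2
from rig import get_obs, capture
def cam(n):
    c=capture(n); R=cv2.Rodrigues(np.array(c["rvec"],float))[0]
    return c["frame"],np.array(c["camera_matrix"]),R,np.array(c["tvec"],float).ravel()
def ray(K,R,t,u,v,z):
    d=R.T@np.linalg.inv(K)@[u,v,1]; o=-R.T@t
    return o+d*(z-o[2])/d[2]
E
python3 - <<'E'
from h import *
for n in("top","scene"):
    f,K,R,t=cam(n); cv2.imwrite(f"pics/{n}0.png",f); np.savez(n+"0.npz",f=f,K=K,R=R,t=t); print(n,-R.T@t)
o=get_obs();print(o["clock"],o["eef_pos"],np.round(o["tcp_rot"],3),o["grip_width"])
E
```

```text
top [491.84893592  39.58846329 970.63640058]
scene [-188.11394097 -517.86694316  970.28424366]
0.1 [252.1706982  598.45531199 204.66674285] [[-0.922  0.388 -0.001]
 [ 0.388  0.922 -0.002]
 [-0.    -0.002 -1.   ]] 93.9241818507609
```

View pics/top0.png

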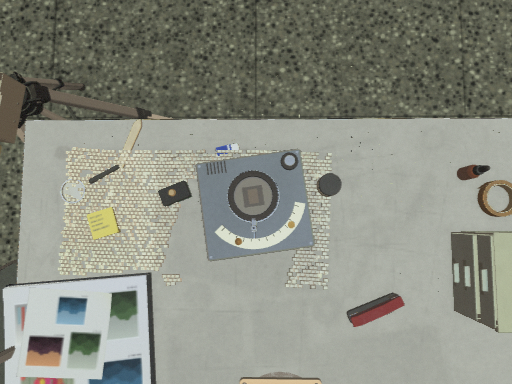

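View pics/scene0.png

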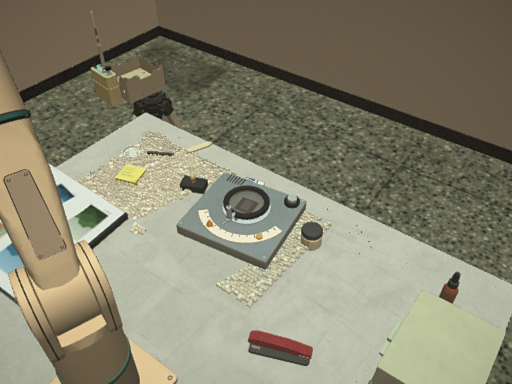

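The top view shows the ring at about (253,196), studs at (238,241) and (291,225), the button at (289,160), the jar at (329,185) and the weight at (175,193). I'll enlarge both views to tell the cone from the disc and to measure.

```bash
python3 - <<'E'
from h import *
T=np.load("top0.npz");S=np.load("scene0.npz")
a=cv2.resize(T["f"][140:270,185:345],None,fx=3.5,fy=3.5,interpolation=cv2.INTER_CUBIC)[:, :560]
b=cv2.resize(S["f"][170:270,170:330],None,fx=3.5,fy=3.5,interpolation=cv2.INTER_CUBIC)
cv2.imwrite("pics/crop.png",cv2.resize(np.vstack([a,b]),None,fx=.74,fy=.74))
for n,D in(("top",T),("scene",S)):
    f=D["f"];h=cv2.cvtColor(f,cv2.COLOR_BGR2HSV)
    m=cv2.inRange(h,(8,110,60),(25,255,255))
    k,l,st,c=cv2.connectedComponentsWithStats(m)
    for i in range(1,k):
        if st[i][4]>8 and 170<c[i][0]<330 and 150<c[i][1]<270:
            print(n,"brass",np.round(c[i],1),st[i],[np.round(ray(D["K"],D["R"],D["t"],*c[i],z),0)[:2] for z in(50,58)])
D=T;f=D["f"]
g=cv2.cvtColor(f,cv2.COLOR_BGR2GRAY)
m=(g<55).astype(np.uint8)
k,l,st,c=cv2.connectedComponentsWithStats(m)
for i in range(1,k):
    if st[i][4]>60 and 150<c[i][0]<350 and 140<c[i][1]<270:
        cn=cv2.findContours((l==i).astype(np.uint8),0,1)[0][0];p,r=cv2.minEnclosingCircle(cn)
        print("dark",st[i],np.round(p,1),round(r,1),np.round(ray(D["K"],D["R"],D["t"],*p,71),0)[:2])
E
```

```text
top brass [290.7 224.4] [288 222   6   6  29] [array([486., -26.]), array([486., -25.])]
top brass [237.8 241.2] [235 238   6   7  30] [array([445., 105.]), array([445., 105.])]
scene brass [192.8 178.4] [190 176   6   6  22] [array([557., 259.]), array([550., 252.])]
scene brass [209.3 223.5] [207 220   6   7  30] [array([447., 103.]), array([442.,  97.])]
scene brass [258.6 236.1] [256 234   6   5  27] [array([489., -28.]), array([483., -32.])]
```

View pics/crop.png

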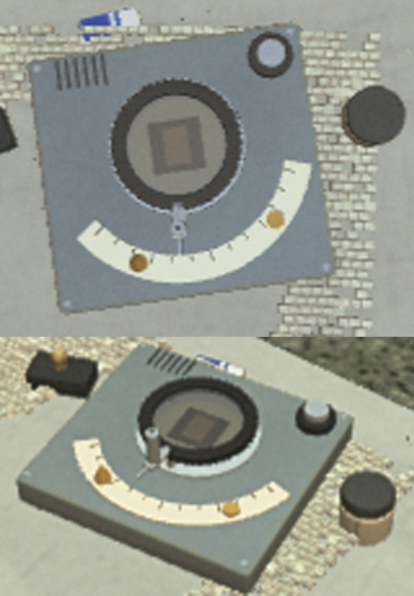

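```bash
cat >> h.py <<'E'
def tri(A,B,pa,pb):
    P=[D["K"]@np.c_[D["R"],D["t"]] for D in(A,B)]
    X=cv2.triangulatePoints(P[0],P[1],np.array(pa,float),np.array(pb,float)).ravel();return X[:3]/X[3]
E
python3 - <<'E'
from h import *
T=np.load("top0.npz");S=np.load("scene0.npz")
r=lambda u,v,z,D=T:np.round(ray(D["K"],D["R"],D["t"],u,v,z),1)[:2]
# ring: dark blob ellipse inside the window
def ring(D,x0,y0,x1,y1):
    g=cv2.cvtColor(D["f"],cv2.COLOR_BGR2HSV)[y0:y1,x0:x1]
    m=(g[...,2]<75).astype(np.uint8);k,l,st,c=cv2.connectedComponentsWithStats(m)
    i=1+np.argmax(st[1:,4]);cn=max(cv2.findContours((l==i).astype(np.uint8),0,1)[0],key=cv2.contourArea)
    e=cv2.fitEllipse(cv2.convexHull(cn));return (e[0][0]+x0,e[0][1]+y0),e[1]
p,ax=ring(T,222,165,284,226);C=ray(T["K"],T["R"],T["t"],*p,71)[:2];print("ring",p,ax,C)
# deck corners (crop px)/2.59
u=lambda x,y:(185+x/2.59,140+y/2.59)
for n,q in(("TL",(36,68)),("TR",(292,32)),("BR",(326,268)),("BL",(68,303))):print(n,r(*u(*q),45))
bt=u(270,54);bs=(170+316/2.59,170+(411-337)/2.59);print("button",tri(T,S,bt,bs),r(*bt,60),r(*bs,60,S))
pt=u(178,228);ps=(170+152/2.59,170+(431-337)/2.59);print("post",tri(T,S,pt,ps),r(*pt,110),r(*ps,110,S))
K=ray(T["K"],T["R"],T["t"],237.8,241.2,55)[:2];Ks=ray(S["K"],S["R"],S["t"],209.3,223.5,55)[:2];print("cone",K,Ks,np.linalg.norm(K-C))
d=(K-C)/np.linalg.norm(K-C);print("target post",C+78*d,"dir deg",np.degrees(np.arctan2(d[1],d[0])))
nt=u(180,250);n=ray(T["K"],T["R"],T["t"],*nt,50)[:2];print("needle tip",n,np.linalg.norm(n-C),np.degrees(np.arctan2(*(n-C)[::-1])))
E
```

```text
ring (252.394624710083, 195.3990650177002) (49.15315628051758, 50.0771484375) [556.65150772  68.86183205]
TL [632.7 205.7]
TR [667.7 -44.9]
BR [439.  -75.5]
BL [405.1 171.7]
button [645.29970057 -24.48158356  60.92232496] [643.5 -22.3] [647.5 -25.2]
post [479.62914016  62.25310705 111.19261185] [477.9  64.3] [481.5  61.8]
cone [444.70336633 105.11038077] [443.96808869  99.17416636] 117.67048757058946
target post [482.44466785  92.88983481] dir deg 162.05816698916001
needle tip [456.03556514  64.1146153 ] 100.72787086355993 -177.29869922828328
```

```bash
python3 -m creep '[[0,0,0,-0.026,-0.028,0,1],[0,0,0,-0.026,-0.028,0,1],[0,0,0,-0.026,-0.028,0,1],[0,0,0,-0.026,-0.028,0,1],[0,0,0,-0.026,-0.028,0,1],[0,0,0,-0.026,-0.028,0,1],[0,0,0,-0.026,-0.028,0,1],[0,0,0,-0.026,-0.028,0,1],[0,0,0,-0.026,-0.028,0,1],[0,0,0,-0.026,-0.028,0,1],[0,0,0,-0.026,-0.028,0,1],[0,0,0,-0.026,-0.028,0,1],[0,0,0,-0.026,-0.028,0,1],[0,0,0,-0.026,-0.028,0,1],[0,0,0,-0.026,-0.028,0,1],[0,0,0,-0.023,-0.031,0,1],[0,0,0,0,0,0,1],[0,0,0,0,0,0,1]]' 20
cat > s.py <<'E'
from h import *
o=get_obs();R=np.array(o["tcp_rot"]);p=np.array(o["eef_pos"])
print(o["clock"],p,np.round(R,3).tolist(),o["grip_width"],o["ft_force"],"along tool xy:",p[:2]@R[:2,:2])
for n,q in(("post target",(482.5,92.9)),("post start",(479,63)),("button",(645,-24))):print(n,np.array(q)@R[:2,:2])
E
python3 s.py
```

```text
clock: 2.35
eef_pos: [457.5, 23.7, 205.3]
tcp_rot: [[-0.922, 0.388, -0.001], [0.388, 0.922, 0.001], [0.001, 0.0, -1.0]]
ft_force: [0.4, 0.4, 0.8]
grip_width: 0.6
grasp_force: 0.0
2.35 [457.45584692  23.66034141 205.27283212] [[-0.922, 0.388, -0.001], [0.388, 0.922, 0.001], [0.001, 0.0, -1.0]] 0.6181509682112207 [0.43884633 0.39847604 0.80573394] along tool xy: [-412.42278383  199.33140265]
post target [-408.63432579  272.86362142]
post start [-417.01193671  243.94865181]
button [-603.76453329  228.18666895]
```

```bash
python3 -m creep '[[0,0,0,0,0,0.03,1],[0,0,0,0,0,0.03,1],[0,0,0,0,0,0.03,1],[0,0,0,0,0,0.028,1],[0,0,0,0,0.006,0,1],[0,0,0,0,0.006,0,1],[0,0,0,0,0.006,0,1],[0,0,0,0,0.005,0,1],[0,0,0,0,0.005,0,1],[0,0,0,0,0.005,0,1],[0,0,0,0,0.004,0,1],[0,0,0,0,0.003,0,1],[0,0,0,0,0.003,0,1],[0,0,0,0,0.002,0,1],[0,0,0,0,0.001,0,1],[0,0,0,0,0,0,1],[0,0,0,0,0,0,1]]'
python3 - <<'E'
from h import *
T=cam("top");S=cam("scene")
for n,c in(("top1",T),("scene1",S)):np.savez(n+".npz",f=c[0],K=c[1],R=c[2],t=c[3])
a=cv2.resize(T[0][180:265,205:305],None,fx=4,fy=4,interpolation=cv2.INTER_CUBIC)
b=cv2.resize(S[0][180:250,180:280],None,fx=4,fy=4,interpolation=cv2.INTER_CUBIC)
a=cv2.copyMakeBorder(a,0,0,0,0,0);b=cv2.copyMakeBorder(b,0,60,0,0,0)
cv2.imwrite("pics/c1.png",np.hstack([a,b]))
E
python3 s.py
```

```text
clock: 4.47
eef_pos: [476.2, 65.5, 87.6]
tcp_rot: [[-0.921, 0.388, 0.001], [0.388, 0.921, 0.0], [-0.001, 0.001, -1.0]]
ft_force: [-2.1, -0.9, 0.4]
grip_width: 0.8
grasp_force: 0.6
4.575 [476.16987038  65.52295684  87.54781869] [[-0.921, 0.388, 0.001], [0.388, 0.921, 0.0], [-0.001, 0.001, -1.0]] 0.4613778818304646 [-1.52422304 -0.45540792 -0.47994092] along tool xy: [-413.32863297  245.33702213]
post target [-408.52760636  273.02317424]
post start [-416.91652879  244.11148343]
button [-603.67530066  228.42245025]
```

View pics/c1.png

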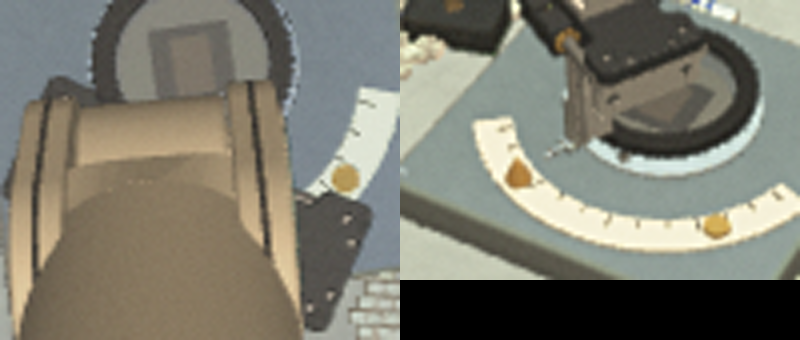

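The needle end is visible in the scene view at about (217,219), still short of the cone at (209,223). I'll compute the rest of the turn within that single view.

```bash
python3 - <<'E'
from h import *
S=np.load("scene0.npz");r=lambda u,v,z:ray(S["K"],S["R"],S["t"],u,v,z)[:2]
x0,y0,x1,y1=215,182,275,224
g=cv2.cvtColor(S["f"],cv2.COLOR_BGR2HSV)[y0:y1,x0:x1]
m=(g[...,2]<75).astype(np.uint8);k,l,st,c=cv2.connectedComponentsWithStats(m)
i=1+np.argmax(st[1:,4]);cn=max(cv2.findContours((l==i).astype(np.uint8),0,1)[0],key=cv2.contourArea)
e=cv2.fitEllipse(cv2.convexHull(cn));print(e)
C=r(e[0][0]+x0,e[0][1]+y0,68);print("C scene",C)
for nm,C in(("scene",C),("top",np.array([556.7,68.9]))):
  for n,q in(("needle0",(224,222,50)),("needle1",(217,218.8,50)),("cone",(209.3,223.5,54))):
    v=r(*q)-C;print(nm,n,np.hypot(*v).round(1),np.degrees(np.arctan2(v[1],v[0]))%360)
E
```

```text
((30.996400833129883, 20.159408569335938), (33.34541320800781, 45.813720703125), 89.2828140258789)
C scene [554.39629417  62.6213487 ]
scene needle0 80.7 171.2064144629681
scene needle1 88.8 156.9805686716438
scene cone 115.9 161.26120513703893
top needle0 82.3 175.774612391754
top needle1 88.7 161.29912104549308
top cone 116.2 164.5586574445087
```

```bash
python3 -m creep '[[0,0,0,0,-0.01,0,1],[0,0,0,0,-0.03,0,1],[0,0,0,0,-0.02,-0.05,1],[0,0,0,0,-0.04,-0.05,1],[0,0,0,0,-0.05,0,1],[0,0,0,0,-0.05,0,1],[0,0,0,0,-0.05,0,1],[0,0,0,0,0,0,1],[0,0,0,0,0,0,1]]'
python3 - <<'E'
from h import *
T=cam("top");S=cam("scene")
for n,c in(("top2",T),("scene2",S)):np.savez(n+".npz",f=c[0],K=c[1],R=c[2],t=c[3])
a=cv2.resize(T[0][180:260,220:300],None,fx=5,fy=5,interpolation=cv2.INTER_CUBIC)
b=cv2.resize(S[0][170:250,195:275],None,fx=5,fy=5,interpolation=cv2.INTER_CUBIC)
cv2.imwrite("pics/c2.png",np.hstack([a,b]))
E
python3 s.py
```

```text
clock: 5.7
eef_pos: [379.3, -164.0, 186.4]
tcp_rot: [[-0.921, 0.389, 0.001], [0.389, 0.921, 0.0], [-0.001, 0.001, -1.0]]
ft_force: [-0.2, 0.8, 0.0]
grip_width: 0.7
grasp_force: 0.0
5.8 [ 379.63105915 -163.01824656  186.28977148] [[-0.922, 0.386, 0.001], [0.386, 0.922, 0.0], [-0.0, 0.001, -1.0]] 0.41947084201038515 [-0.54075785 -0.50719666  0.27068733] along tool xy: [-413.13556469   -3.69802542]
post target [-409.14839432  272.09219386]
post start [-417.4714548   243.16147543]
button [-604.19404956  227.04720853]
```

View pics/c2.png

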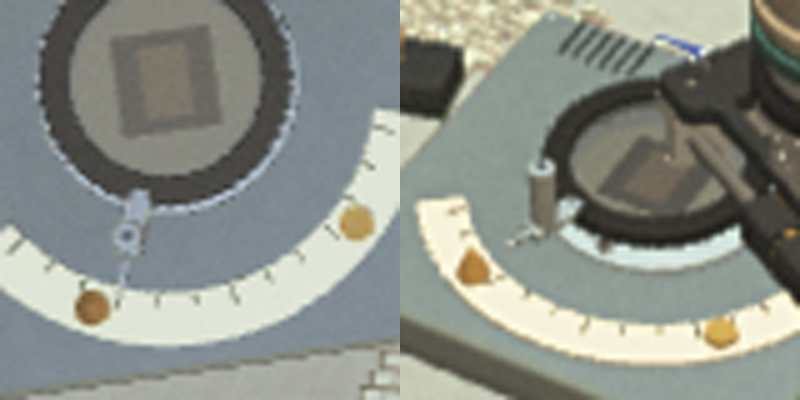

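The top view shows the needle tip at crop (119,303), the post top at (127,234) and the cone at (92,307), so the needle is a few degrees short of the cone.

```bash
python3 - <<'E'
from h import *
T=np.load("top2.npz");r=lambda x,y,z:ray(T["K"],T["R"],T["t"],220+x/5-.4,180+y/5-.4,z)[:2]
C=np.array([556.7,68.9])
for C in (C,r(168,78,71)):
  print("C",C)
  for n,q in(("tip",(119,303,50)),("post",(127,234,110)),("cone",(92,307,55))):
    p=r(*q);v=p-C;print(n,p.round(1),np.hypot(*v).round(1),np.degrees(np.arctan2(v[1],v[0]))%360)
E
```

```text
C [556.7  68.9]
tip [446.9  91.6] 112.1 168.3183479827009
post [481.7  84.6] 76.6 168.16708190624257
cone [445.2 104.6] 117.1 162.23781252956297
C [557.1384503  66.8943891]
tip [446.9  91.6] 112.9 167.3669111927645
post [481.7  84.6] 77.5 166.7824024420598
cone [445.2 104.6] 118.1 161.37626393352267
```

```bash
python3 -m creep '[[0,0,0,0,0.04,0,1],[0,0,0,0,0.05,0,1],[0,0,0,0,0.05,0,1],[0,0,0,0,0.04,0,1],[0,0,0,0,0.02,0.04,1],[0,0,0,0,0,0.04,1],[0,0,0,0,0,0.02,1],[0,0,0,0,0.02,0,1],[0,0,0,0,0.02,0,1],[0,0,0,0,0.008,0,1],[0,0,0,0,0.002,0,1],[0,0,0,0,0.002,0,1],[0,0,0,0,0.002,0,1],[0,0,0,0,0.002,0,1],[0,0,0,0,0.001,0,1],[0,0,0,0,0.001,0,1],[0,0,0,0,0,0,1],[0,0,0,0,0,0,1]]'; python3 s.py
```

```text
clock: 8.05
eef_pos: [479.4, 73.7, 86.3]
tcp_rot: [[-0.922, 0.388, 0.0], [0.388, 0.922, 0.0], [-0.0, 0.0, -1.0]]
ft_force: [-0.8, -0.3, 0.3]
grip_width: 0.3
grasp_force: 0.7
8.05 [479.3524221   73.72230005  86.29741409] [[-0.922, 0.388, 0.0], [0.388, 0.922, 0.0], [-0.0, 0.0, -1.0]] 0.33327270586821395 [-0.76685838 -0.32159758  0.34838056] along tool xy: [-413.10000118  254.09069641]
post target [-408.55295297  272.98555724]
post start [-416.93920226  244.07308925]
button [-603.69656209  228.36684017]
```

```bash
python3 -m creep '[[0,0,0,0,-0.01,0,1],[0,0,0,0,-0.03,0,1],[0,0,0,0,-0.02,-0.05,1],[0,0,0,0,-0.04,-0.05,1],[0,0,0,0,-0.05,0,1],[0,0,0,0,-0.05,0,1],[0,0,0,0,-0.05,0,1],[0,0,0,0,0,0,1],[0,0,0,0,0,0,1]]'
python3 - <<'E'
from h import *
T=cam("top")
np.savez("top3.npz",f=T[0],K=T[1],R=T[2],t=T[3])
a=cv2.resize(T[0][140:260,200:320],None,fx=5,fy=5,interpolation=cv2.INTER_CUBIC)
cv2.imwrite("pics/c3.png",a)
E
python3 s.py
```

```text
clock: 9.18
eef_pos: [382.9, -155.8, 185.3]
tcp_rot: [[-0.921, 0.389, 0.001], [0.389, 0.921, 0.0], [-0.001, 0.001, -1.0]]
ft_force: [-0.2, 0.7, -0.9]
grip_width: 0.5
grasp_force: 0.0
9.225 [ 383.1182166  -155.09538869  185.17879779] [[-0.922, 0.387, 0.001], [0.387, 0.922, 0.0], [-0.001, 0.001, -1.0]] 0.49019450549197036 [-0.30148278 -0.23472775  0.83904468] along tool xy: [-413.2860023     5.35957141]
post target [-408.8829145   272.49068763]
post start [-417.23416582  243.56809387]
button [-603.97233343  227.63576181]
```

View pics/c3.png

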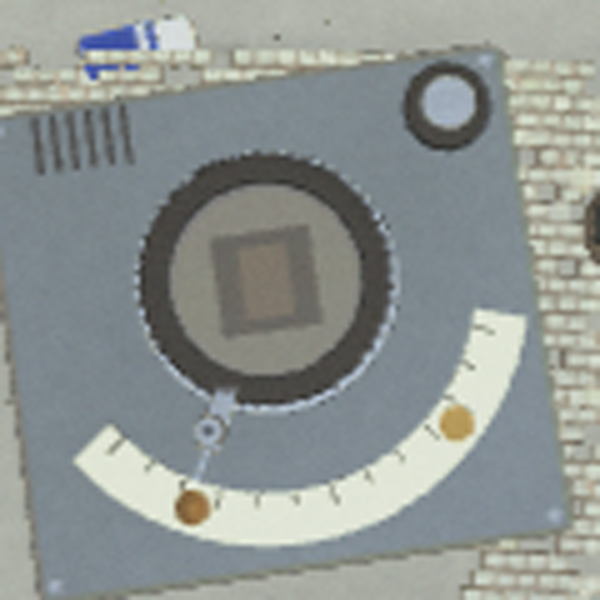

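The needle at (198,482) now runs straight at the cone at (192,507), with the post top at (208,430) and the button at (448,101). I'll check the angle and work out the move to the button.

```bash
python3 - <<'E'
from h import *
T=np.load("top3.npz");r=lambda x,y,z:ray(T["K"],T["R"],T["t"],200+x/5-.4,140+y/5-.4,z)[:2]
for C in (np.array([556.7,68.9]),r(266,279,71)):
  print("C",C)
  for n,q in(("tip",(198,482,50)),("post",(208,430,110)),("cone",(192,507,55))):
    p=r(*q);v=p-C;print(n,p.round(1),np.hypot(*v).round(1),np.degrees(np.arctan2(v[1],v[0]))%360)
b=r(448,101,60);o=get_obs();R=np.array(o["tcp_rot"])[:2,:2];print("button",b,"shift xy",(b-np.array(o["eef_pos"])[:2])@R)
E
```

```text
C [556.7  68.9]
tip [457.2 102.1] 104.8 161.559345396708
post [483.5  93.5] 77.2 161.44864064296644
cone [445.2 104.6] 117.1 162.23781252956297
C [556.64890943  67.87103739]
tip [457.2 102.1] 105.1 161.01846663173123
post [483.5  93.5] 77.5 160.71523240583977
cone [445.2 104.6] 117.4 161.75178832027518
button [646.18509566 -22.17960853] shift xy [-191.07405775  224.4134648 ]
```

```bash
python3 -m creep '[[0,0,0,-0.027,0.032,0,1],[0,0,0,-0.027,0.032,0,1],[0,0,0,-0.027,0.032,0,1],[0,0,0,-0.027,0.032,0,1],[0,0,0,-0.027,0.032,0,1],[0,0,0,-0.027,0.032,0,1],[0,0,0,-0.028,0.031,0,1],[0,0,0,0,0,0.04,1],[0,0,0,0,0,0.04,1],[0,0,0,0,0,0.02,1],[0,0,0,0,0,0.01,1],[0,0,0,0,0,0,1],[0,0,0,0,0,0,1]]'
```

```text
clock: 10.85
eef_pos: [645.0, -23.6, 76.1]
tcp_rot: [[-0.922, 0.388, 0.002], [0.388, 0.922, 0.0], [-0.002, 0.001, -1.0]]
ft_force: [-0.1, 0.6, -0.0]
grip_width: 0.4
grasp_force: 0.0
```

```bash
python3 -m creep '[[0,0,0,0,0,0.004,1],[0,0,0,0,0,0.004,1],[0,0,0,0,0,0.004,1],[0,0,0,0,0,0.003,1],[0,0,0,0,0,0,1],[0,0,0,0,0,0,1]]'; python3 -m creep '[[0,0,0,0,0,0.001,1],[0,0,0,0,0,0.001,1],[0,0,0,0,0,0,1],[0,0,0,0,0,0,1]]'
```

```text
clock: 11.6
eef_pos: [644.5, -24.2, 61.3]
tcp_rot: [[-0.921, 0.388, 0.001], [0.388, 0.921, 0.0], [-0.001, 0.0, -1.0]]
ft_force: [-2.6, 0.1, 9.7]
grip_width: 0.7
grasp_force: 4.7
clock: 12.1
eef_pos: [644.6, -24.2, 61.0]
tcp_rot: [[-0.921, 0.389, 0.001], [0.389, 0.921, 0.0], [-0.001, 0.001, -1.0]]
ft_force: [-5.3, -0.1, 21.3]
grip_width: 0.2
grasp_force: 10.2
```

Contact is firm at z 61. I'll back up in small steps: a spring reading of a few newtons over 6 mm means the button was down, and a sudden zero means only the housing was touched.

```bash
python3 -m creep '[[0,0,0,0,0,-0.003,1],[0,0,0,0,0,0,1],[0,0,0,0,0,0,1]]'|grep -E "eef|ft"; python3 -m creep '[[0,0,0,0,0,-0.002,1],[0,0,0,0,0,0,1],[0,0,0,0,0,0,1]]'|grep -E "eef|ft"; python3 -m creep '[[0,0,0,0,0,-0.003,1],[0,0,0,0,0,0,1],[0,0,0,0,0,0,1]]'|grep -E "eef|ft"; python3 -m creep '[[0,0,0,0,0,-0.003,1],[0,0,0,0,0,0,1],[0,0,0,0,0,0,1]]'|grep -E "eef|ft"
```

```text
eef_pos: [644.5, -24.1, 61.3]
ft_force: [0.1, -0.2, 6.6]
eef_pos: [644.5, -24.2, 63.0]
ft_force: [1.6, 0.5, 2.8]
eef_pos: [644.4, -24.2, 66.0]
ft_force: [1.5, 0.2, 2.2]
eef_pos: [643.4, -24.1, 68.7]
ft_force: [0.3, -0.3, -0.5]
```

The spring showed between z 61 and 67, so the button went fully down. I'll retreat clear and take a last look.

```bash
python3 -m creep '[[0,0,0,0,0,-0.02,1],[0,0,0,0,0,-0.05,1],[0,0,0,0,0,-0.05,1],[0,0,0,0.03,-0.04,0,1],[0,0,0,0.03,-0.04,0,1],[0,0,0,0.03,-0.04,0,1],[0,0,0,0.03,-0.04,0,1],[0,0,0,0.03,-0.04,0,1],[0,0,0,0.03,-0.04,0,1],[0,0,0,0,0,0,1],[0,0,0,0,0,0,1],[0,0,0,0,0,0,1]]'
python3 - <<'E'
from h import *
T=cam("top")
cv2.imwrite("pics/c4.png",cv2.resize(T[0][135:265,150:350],None,fx=4,fy=4,interpolation=cv2.INTER_CUBIC))
E
```

```text
clock: 15.1
eef_pos: [386.3, -174.7, 189.0]
tcp_rot: [[-0.922, 0.387, 0.001], [0.387, 0.922, 0.0], [-0.001, 0.0, -1.0]]
ft_force: [-0.4, 1.0, 0.5]
grip_width: 0.2
grasp_force: 0.0
```

View pics/c4.png

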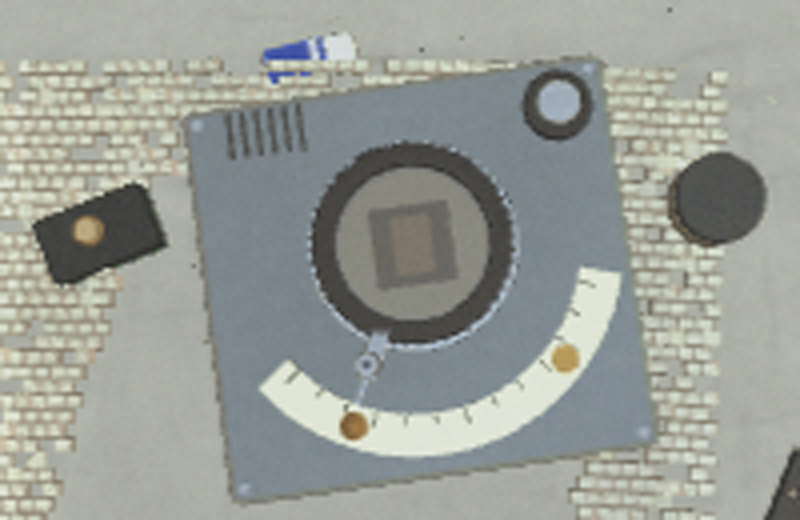

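The needle still points at the cone at (354,426), the button at (558,103) is up, and the jar, weight and eraser stand as before. I'm handing in.

```bash
python3 -c "from rig import finish_job; print(finish_job())"
```

```text
the job is handed in; nothing more can be done
None
```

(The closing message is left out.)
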